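# Hold the offset lever level over the bend support

## Robot

A 6-joint arm with a two-finger parallel gripper is mounted at the origin on a cart in front of the work surface, level with it; the furniture and walls round the work are solid. World frame = base frame: x ahead of the robot, y to its left, z up, the work surface at z = 0. Lengths are in m, angles in rad, forces in N, time in s.
With the tool pointing down it reaches from about 0.4 to 0.825 m from the base axis. Payload 7 kg.
Tool frame: the origin (TCP) lies between the finger pads; the fingertips stand arm.nose_length ahead of it and the grasp point (between the pads) is the TCP (arm.nose_length is the distance from the TCP to the fingertips, in m); x points along the fingers, z is the direction in which the jaws open and shut, and the axes are right-handed (so a half turn about x gives the same grasp; the last joint's range is limited). The gripper opens to 88 mm and grips with 3 to 60 N. Pads are 19 mm wide; open, the fingers measure 130 mm over their backs; the gripper's body (78 mm by 193 mm) begins 47 mm behind the grasp point.
Start: joints at [1.493, 0.359, 0.012, 0, -1.224, -0.288], TCP at [0.241, 0.63, 0.246] pointing down, gripper open.
Joint ranges: [-3.07, 3.07], [-1.43, 2.12], [-1.02, 1.25], [-3.03, 1.67], [-3.05, -0], [-3.03, 3.03]. Speed limits (rad/s): [2.39, 2.39, 3.01, 3.14, 3.14, 3.14].

## Interface

Orientations are given as [roll, pitch, yaw] about the fixed x, y, z axes, in that order (R = Rz(yaw) Ry(pitch) Rx(roll)).
In Python, from station import arm, viewer, spotter gives the robot as it stands.
- The arm moves only by the shell command python3 -m handwheel 'ROWS' [FORCE]. ROWS is a JSON object of lists of equal length, an entry for each row: "gripper": the gripper command: -1 is shut, 1 is fully open, values between are in proportion; "travel": the shift along the world's x, y, z each as a share of 500 mm, from -1 to 1, a list of three; "spin": the turn about the world's z as a share of 45 degrees, from -1 to 1. A call has 1 to 20 rows; each row is the pose to reach, as a shift and turn from the pose commanded when the call began; what a row does not reach only later rows make up. A row lasts 1/10 s, in which the tool goes at most 50 mm and 8.59 degrees, less where a joint would pass 70% of its speed; a pose out of reach is approached as far as the arm can. A call with a number of a shift or a turn outside -1 to 1 is refused whole. A call with a gripper value outside its range is refused whole. The fingers move at their own pace and stop on an object; FORCE is the grip in N (left out, the last holds). Time passes only in rows, so rows that repeat a pose let the fingers close. It gives the time, the measured TCP pose, the force and the opening at its end, in the units of the state.
- arm.get_state(): the state, without advancing time (a new reading comes with each control period).
- viewer.grab_frame(name): name is "side" or "top" or "wrist"; returns a dict with "pixels" (384x512x3 uint8, blue, green, red), "fx", "fy", "cx", "cy" (pixels), "k1" (the pictures are not rectified: a ray, as slopes to the right and down, at radius r is drawn at 1 + k1 r^2 times it, then the intrinsics apply), "eye" and "attitude" of the camera in the world. Camera axes: x right, y down, z forward; pixel columns grow to the right and rows downward; lengths in m; the calibration is good to about 2 mm. A picture is of the moment at which its call begins. There is no depth.
- arm.job_done(): hands the job in, once; it reports no verdict.
Trained networks look in the newest picture that a camera, given by its name, has taken for a name from the list of things; names that differ only in an ending like _2 or _b are one class to them, and where a whole thing is asked for, a point or a joint stands for the part that bears it (a point fixed in the world has none). Each returns a list of dicts, best first, with "conf" (0 to 1); they miss things now and then, are a little off and sometimes report something else, mostly with a low value. They report only what shows in the picture. A call takes as long as a camera call. They do not tell look-alikes from the thing itself.
- spotter.spot_in(camera, label): "rect" ([left, top, right, bottom] in pixels, round what is visible of it).
- spotter.tip_of(camera, label): "at" ([column, row] in pixels: a listed point, or the origin of a listed thing).
The state is a dict: "t": time; "q": joint angles; "qd": joint speeds; "joint_efforts": joint torques, N m; "eef_pos": TCP position; "ee_rot": TCP orientation; "force": force on the tool from outside, world axes, zero at the start; "moment": the same for the moment, N m; "width": finger opening in m.
Only numpy, scipy, OpenCV 4.12 (cv2) and the standard library are available. Lean on these libraries where they do the work, as an engineer would, in place of code of your own. Each camera call takes 0.05 s, during which the arm holds its last target.

## Task

Pull the cabinet's drawer out to its stop and lift the cast lever out by its balance point without letting it tip. Hold it level about four centimetres above the two rollers of the bend-test support, in line with the support's length (either way round), its balance point over the middle between the rollers. Finish still holding it there, still and touching neither support nor clamp, with the drawer left open and everything else where it stood.

Things in the scene. Friction and masses are not known exactly. Their poses are not given: they have to be found in the camera images.
- cabinet_drawer0 (a joint): opening of the one drawer of the low grey bench cabinet, in m: 0 is shut, 0.162 is the end stop. It slides out towards the robot, along -x of the cabinet, with about 1 N of friction (plus light damping), stays where it is left, and may start up to 20 mm open.
- cabinet_drawer0_handle (a point): Middle of the drawer handle: a level round steel bar 11 mm thick, 35 mm (its centre) in front of the drawer face, 52 mm above the worktop, 38 mm below the cabinet's top. Its two posts lie behind it, 51 mm either side of this point. Axes as the cabinet's: x into the cabinet, y along the bar to the left, z up.
- cabinet: Low grey one-drawer bench cabinet, fixed, 235 deep x 340 wide x 90 high. Origin: centre of its underside; x to its back, y to its left. The drawer inside is 190x298 mm; its plywood floor is 22 mm above the worktop, its side rims 68 mm, its face's upper edge 78 mm; the inner space begins 56 mm behind the handle bar's centre. At the stop about 155 mm of its floor is exposed.
- lever: The cast lever lying alone in the drawer, dark steel, 240 mm long, 0.48-0.78 kg: heavy round hub (54 mm across, 36 high) at one end, small eye (24 across, 36 high) at the other, straight bar 14 wide between them, 8 to 28 mm above the underside. Origin: centre of hub's underside; x from hub to eye (eye axis at 200), z up. Lies flat across the drawer, hub to the right; may slide as the drawer moves.
- balance (a point): the lever's centre of gravity (balance point), 57 mm from the hub's axis along the bar towards the eye, at mid-height of the bar (18 mm above the underside), so 30 mm clear of the hub's rim; axes as the lever's.
- bend_support: the bend-test support, fixed on the worktop: a plain metal base 50x140x12 mm with two upright blocks, each with a steel roller across it on top. Origin: centre of the underside, midway between the rollers. y runs along its length, x along the rollers, z up; the rollers are at y = -32 and +32 mm and their tops, the highest points, are 43 mm above the worktop.
- toggle_clamp: bystander fixed on the worktop: bench toggle clamp with a red grip on a base plate, 70x172x58 mm; not to be used. It and the bend support may have changed places.
- weight_500g: bystander, loose: wood-coloured knobbed check weight, 38 mm across, 62 mm high; origin at the centre of its underside; leave it alone.
- weight_200g: bystander, loose: wood-coloured knobbed check weight, 28 mm across, 46 mm high; origin at the centre of its underside; leave it alone.
- jaw_insert_0: bystander, loose: small grooved metal block, 25x50x13 mm; origin at the centre of its underside; leave it alone.
- striker: bystander, loose: flat chromed disc with a stub, 68x84x22 mm; origin at the centre of its underside; leave it alone.
There are look-alikes about, which are no part of the job. Leave any pink look-alike of the bend_support alone.

How it is judged:
By the outcome, as a careful person would: the job done as asked, in the order asked, and still so for the second after the job is handed in, while the arm keeps its last pose, push and grip.
It also fails if it takes over 48 s, if anything falls off the work surface, if the arm or the gripper's body presses on something with over 40 N, if the wrist force passes 120 N, or if a joint passes its speed limit or range.

## Working session

There is one attempt and no reset: what is moved stays moved. The work goes in short steps, Python scripts to look and compute and a shell command to move; the robot and the scene stay as the last step left them, time stands still between calls to the robot, and variables do not carry over. Pictures are saved under pics/ and viewed, and the job is handed in when it is done.

```bash
ls; mkdir -p pics
cat > h.py <<'E'
import numpy as np,cv2
from station import arm,viewer,spotter
def grab(n,fn=None):
    f=viewer.grab_frame(n)
    if fn: cv2.imwrite('pics/'+fn,f['pixels'])
    return f
def Rm(f):
    a=np.array(f['attitude'],float)
    if a.shape==(3,3): return a
    if a.size==3:
        from scipy.spatial.transform import Rotation as R
        return R.from_euler('xyz',a).as_matrix()
    raise Exception(str(a))
def ray(f,uv):
    d=np.array([(uv[0]-f['cx'])/f['fx'],(uv[1]-f['cy'])/f['fy']]);s=d.copy()
    for _ in range(30): s=d/(1+f['k1']*(s@s))
    return np.array(f['eye']),Rm(f)@np.array([s[0],s[1],1.])
def at_z(f,uv,z):
    e,d=ray(f,uv);return e+d*(z-e[2])/d[2]
def proj(f,p):
    c=Rm(f).T@(np.array(p)-np.array(f['eye']));s=c[:2]/c[2];s=s*(1+f['k1']*(s@s))
    return np.array([s[0]*f['fx']+f['cx'],s[1]*f['fy']+f['cy']])
E
python3 - <<'E'
from h import *
s=arm.get_state();print(s,arm.nose_length)
for n in ['side','top','wrist']:
    f=grab(n,n+'0.png');print(n,{k:v for k,v in f.items() if k!='pixels'})
    for l in ['cabinet_drawer0_handle','cabinet','lever','balance','bend_support','toggle_clamp','weight_500g','weight_200g','jaw_insert_0','striker']:
        print(l,[(round(r['conf'],2),np.round(r['at']).tolist()) for r in spotter.tip_of(n,l)],[(round(r['conf'],2),np.round(r['rect']).tolist()) for r in spotter.spot_in(n,l)])
E
```

```text
pics
{'t': 0.0, 'q': array([ 1.49308303e+00,  3.59380830e-01,  1.10789567e-02, -3.43565882e-04,
       -1.22409829e+00, -2.88114394e-01]), 'qd': array([ 7.58032066e-04,  3.44127138e-04,  1.88910938e-03,  1.50782720e-03,
       -1.50733440e-05,  7.18612898e-04]), 'joint_efforts': array([-2.44351533e-03, -5.82718885e+01,  2.93060392e+01,  6.99701026e+00,
        7.04320759e-03, -1.61723692e-04]), 'eef_pos': array([0.24131545, 0.62991033, 0.24463651]), 'ee_rot': array([ 0.08942118,  1.56916028, -1.84731984]), 'force': array([0.29568841, 0.76252805, 1.29057674]), 'moment': array([ 0.00431724, -0.01774413, -0.00360312]), 'width': 0.08765720111976866} 0.019
side {'fx': 423.26912493707664, 'fy': 423.26912493707664, 'cx': 257.2006445067517, 'cy': 188.24860721531329, 'k1': -0.08234476419086371, 'eye': array([-0.2873991 , -0.59570877,  1.23203702]), 'attitude': array([-2.47240815, -0.0177423 , -1.09218436])}
cabinet_drawer0_handle [(0.72, [147.0, 140.0])] [(0.86, [119.0, 114.0, 192.0, 158.0])]
cabinet [(0.62, [177.0, 130.0]), (0.56, [299.0, 257.0])] [(0.96, [121.0, 89.0, 229.0, 162.0]), (0.61,
[... 1735 characters left out ...]
t_500g [(0.39, [290.0, 228.0])] []
weight_200g [(0.6, [312.0, 214.0])] []
jaw_insert_0 [(0.37, [234.0, 163.0])] []
striker [(0.69, [333.0, 188.0])] [(0.75, [326.0, 185.0, 342.0, 200.0]), (0.75, [270.0, 158.0, 301.0, 176.0]), (0.15, [228.0, 163.0, 237.0, 167.0])]
wrist {'fx': 326.50387011600134, 'fy': 326.50387011600134, 'cx': 253.1301634458726, 'cy': 186.63220343996855, 'k1': -0.05240485758823511, 'eye': array([0.30691544, 0.60471223, 0.38398753]), 'attitude': array([ 2.87603172e+00, -3.21548544e-04, -1.93698238e+00])}
cabinet_drawer0_handle [] []
cabinet [] []
lever [] []
balance [] []
bend_support [] []
toggle_clamp [] []
weight_500g [] []
weight_200g [] []
jaw_insert_0 [] []
striker [] []
```

Run:
```python
from h import *
a=cv2.imread('pics/side0.png');b=cv2.imread('pics/top0.png')
cv2.imwrite('pics/side0c.png',cv2.resize(a[70:320,100:430],None,fx=2.4,fy=2.4,interpolation=cv2.INTER_CUBIC))
cv2.imwrite('pics/top0c.png',cv2.resize(b[100:260,90:400],None,fx=2.5,fy=2.5,interpolation=cv2.INTER_CUBIC))
f=grab('top');g=grab('side')
for z,l in [(.052,(149,180)),(.09,(154,150))]: print(at_z(f,l,z))
for p in [(284,166),(366,182),(213,189),(340,229),(252,203),(290,228),(312,214),(234,163),(333,188)]: print(p,at_z(f,p,0).round(3))
for p in [(299,198),(206,183),(386,260),(333,292),(240,209),(147,140)]: print('s',p,at_z(g,p,0.052 if p[0]==147 else 0).round(3))
```

```text
[0.57064037 0.29288981 0.052     ]
[0.69733272 0.25950791 0.09      ]
(284, 166) [ 0.621 -0.309  0.   ]
(366, 182) [ 0.538 -0.68   0.   ]
(213, 189) [0.526 0.015 0.   ]
(340, 229) [ 0.329 -0.552  0.   ]
(252, 203) [ 0.458 -0.159  0.   ]
(290, 228) [ 0.341 -0.326  0.   ]
(312, 214) [ 0.4   -0.428  0.   ]
(234, 163) [ 0.641 -0.083  0.   ]
(333, 188) [ 0.515 -0.527  0.   ]
s (299, 198) [ 0.62  -0.322  0.   ]
s (206, 183) [0.519 0.014 0.   ]
s (386, 260) [ 0.52  -0.683  0.   ]
s (333, 292) [ 0.332 -0.567  0.   ]
s (240, 209) [ 0.475 -0.156  0.   ]
s (147, 140) [0.56  0.306 0.052]
```

View pics/side0c.png

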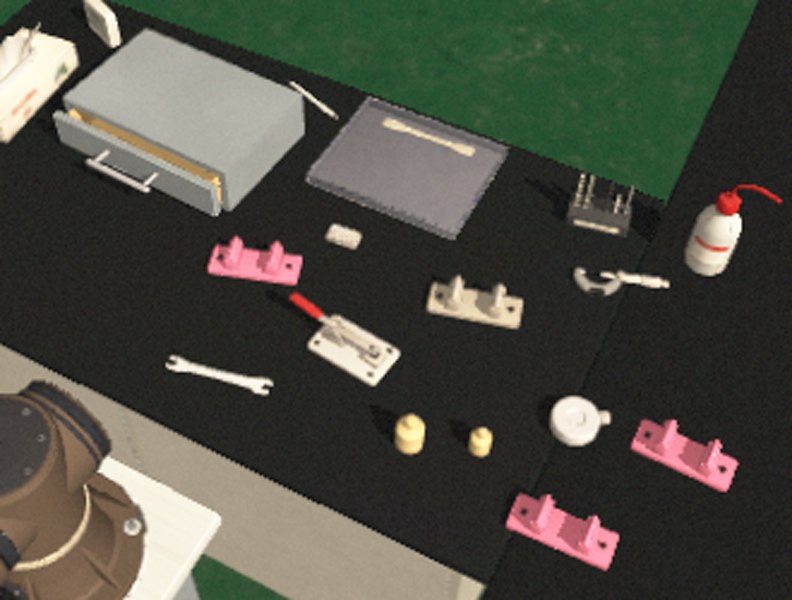

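View pics/top0c.png

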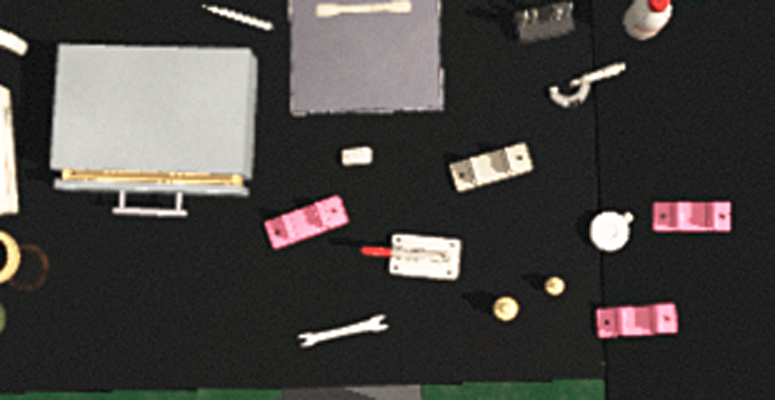

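The four bend-support shapes are at top-view pixels (284,166) grey/cream, and (213,189), (366,182), (340,229) all pink. Only the first is plain metal, so it fits the description. Next I'll crop it larger and measure the cabinet, handle and support axes.

Run:
```python
from h import *
from scipy.spatial.transform import Rotation as R
b=cv2.imread('pics/top0.png')
A=cv2.resize(b[110:195,100:200],None,fx=5.5,fy=5.5,interpolation=cv2.INTER_CUBIC)
B=cv2.resize(b[150:185,262:310],None,fx=8,fy=8,interpolation=cv2.INTER_CUBIC)
cv2.imwrite('pics/cab.png',A);cv2.imwrite('pics/sup.png',B)
s=arm.get_state();print(s['t']);M=R.from_euler('xyz',s['ee_rot']).as_matrix();print(M.round(3))
```

```text
3.25
[[ 0.     0.934 -0.358]
 [-0.    -0.358 -0.934]
 [-1.     0.     0.   ]]
```

View pics/cab.png

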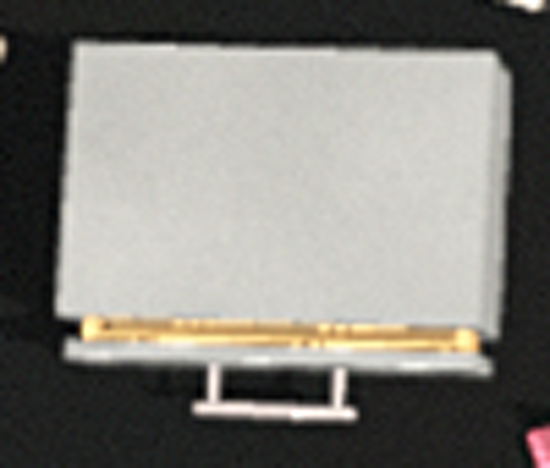

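View pics/sup.png

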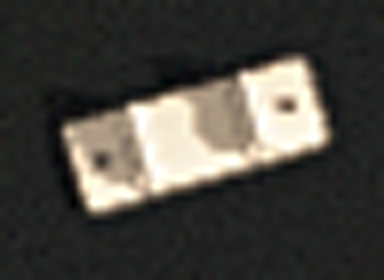

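Run:
```python
from h import *
f=grab('top')
c=lambda u,v,z:at_z(f,(100+(u+.5)/5.5-.5,110+(v+.5)/5.5-.5),z)
d=lambda a:np.degrees(np.arctan2(a[1],a[0])).round(2)
h1,h2=c(193,408,.052),c(357,414,.052);print('handle',h1,h2,(h1+h2)/2,'len',np.linalg.norm(h1-h2),'ydir',d(h1-h2))
bl,br,fl,fr=[c(*p,.09) for p in [(73,43),(500,52),(56,316),(495,333)]]
print('top corners',bl,br,fl,fr,np.linalg.norm(bl-br),np.linalg.norm(fl-fr),np.linalg.norm(bl-fl),'dirs',d(bl-br),d(fl-fr),d(bl-fl),d(br-fr),(bl+br+fl+fr)/4)
f1,f2=c(65,340,.078),c(490,362,.078);print('face edge',d(f1-f2))
e=lambda u,v,z:at_z(f,(262+(u+.5)/8-.5,150+(v+.5)/8-.5),z)
q=[e(*p,.012) for p in [(62,122),(300,57),(328,138),(90,213)]]
print('sup',[x.round(4) for x in q],np.linalg.norm(q[0]-q[1]),np.linalg.norm(q[1]-q[2]),d(q[0]-q[1]),d(q[3]-q[2]),sum(q)/4)
```

```text
handle [0.55583129 0.35754305 0.052     ] [0.54702027 0.22379765 0.052     ] [0.55142578 0.29067035 0.052     ] len 0.13403531431322196 ydir 86.23
top corners [0.84951608 0.44358044 0.09      ] [0.82848826 0.09780608 0.09      ] [0.62916924 0.4566133  0.09      ] [0.60439592 0.10499828 0.09      ] 0.34641316758983504 0.35248665553303615 0.2207319303204423 dirs 86.52 85.97 -3.38 -1.84 [0.72789237 0.27574952 0.09      ]
face edge 85.28
sup [array([ 0.6269, -0.2419,  0.012 ]), array([ 0.6599, -0.3773,  0.012 ]), array([ 0.6136, -0.3914,  0.012 ]), array([ 0.575, -0.256,  0.012])] 0.13934852363730238 0.04846206959717856 103.73 105.9 [ 0.61884782 -0.31664947  0.012     ]
```

View pics/top0.png

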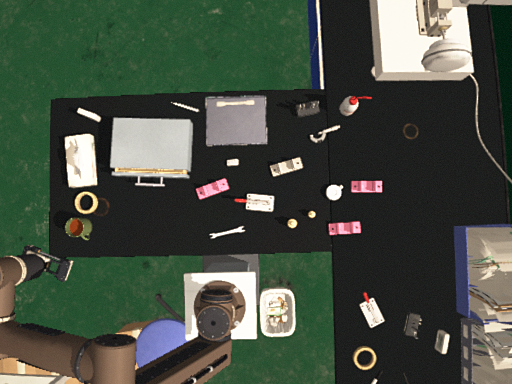

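View pics/side0.png

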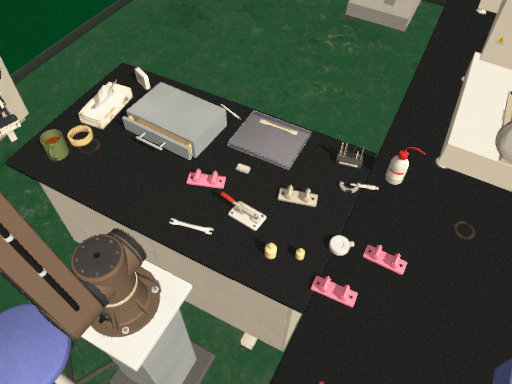

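Scene is clear: the path from the left end over the bench is free at this height. Moving above the handle.

```bash
python3 -m handwheel '{"gripper":[-0.5,-0.5,-0.5,-0.5,-0.5,-0.5,-0.5,-0.5,-0.5,-0.5,-0.5,-0.5,-0.5],"travel":[[0.62,-0.678,0],[0.62,-0.678,0],[0.62,-0.678,0],[0.62,-0.678,0],[0.62,-0.678,0],[0.62,-0.678,0],[0.62,-0.678,0],[0.62,-0.678,0],[0.62,-0.678,0],[0.62,-0.678,0],[0.62,-0.678,0],[0.62,-0.678,0],[0.62,-0.678,0]],"spin":[-1,-1,-1,-1,-1,-1,-1,-1,-1,-1,-1,-1,-1]}' 40
python3 -m handwheel '{"gripper":[-0.5,-0.5,-0.5,-0.5,-0.5],"travel":[[0,0,-0.1],[0,0,-0.1],[0,0,-0.1],[0,0,-0.1],[0,0,-0.1]],"spin":[-0.613,-0.613,-0.613,-0.613,-0.613]}'
python3 - <<'E'
from h import *
from scipy.spatial.transform import Rotation as R
s=arm.get_state();print(s['t'],s['eef_pos'],s['q'].round(3),s['width']);M=R.from_euler('xyz',s['ee_rot']).as_matrix();print(M.round(4))
f=grab('wrist','w1.png')
print(spotter.tip_of('wrist','cabinet_drawer0_handle'),spotter.spot_in('wrist','cabinet_drawer0_handle'))
E
```

```text
t: 4.6
eef_pos: [0.5508, 0.2922, 0.2456]
ee_rot: [-2.061, 1.571, 1.502]
force: [0.1, -0.2, 0.7]
width: 0.0221
t: 5.1
eef_pos: [0.5507, 0.2926, 0.1956]
ee_rot: [-2.151, 1.571, 0.93]
force: [0.0, 0.3, 0.6]
width: 0.0218
5.1 [0.55072084 0.2925503  0.19564419] [ 0.801  0.31  -0.177 -0.    -1.084 -0.861] 0.021752958882824854
[[ 1.000e-04 -6.010e-02 -9.982e-01]
 [ 1.000e-04 -9.982e-01  6.010e-02]
 [-1.000e+00 -1.000e-04 -1.000e-04]]
[{'at': [252.7, 181.8], 'conf': 0.93}] []
```

View pics/w1.png

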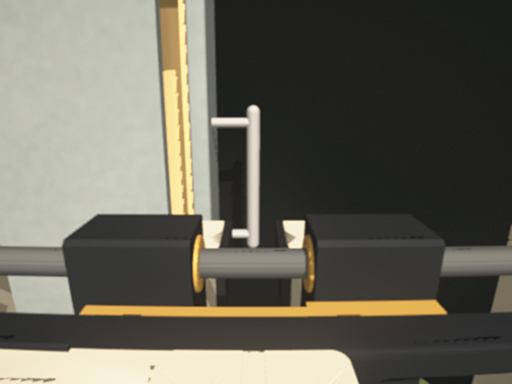

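Run:
```python
from h import *
f=grab('wrist')
for p in [(254,122),(253,178),(252.7,181.8),(253,234),(205,178),(212,122),(189,20),(189,180)]: print(p,at_z(f,p,.052 if p[0]>220 else .078).round(4))
```

```text
(254, 122) [0.5469 0.2409 0.052 ]
(253, 178) [0.5507 0.2899 0.052 ]
(252.7, 181.8) [0.5511 0.2933 0.052 ]
(253, 234) [0.5539 0.3435 0.052 ]
(205, 178) [0.589  0.2812 0.078 ]
(212, 122) [0.5793 0.2371 0.078 ]
(189, 20) [0.5895 0.1632 0.078 ]
(189, 180) [0.6021 0.2821 0.078 ]
```

Bar centre measured at (0.551, 0.292), with posts 103 mm apart (expected 102) and cabinet yaw about −3.7°. Descending.

```bash
python3 -m handwheel '{"gripper":[-0.58,-0.58,-0.58,-0.58,-0.58,-0.58,-0.58],"travel":[[0,0,-0.08],[0,0,-0.15],[0,0,-0.2],[0,0,-0.23],[0,0,-0.25],[0,0,-0.27],[0,0,-0.27]],"spin":[0,0,0,0,0,0,0]}' 
python3 -m handwheel '{"gripper":[-1,-1,-1,-1],"travel":[[0,0,0],[0,0,0],[0,0,0],[0,0,0]],"spin":[0,0,0,0]}' 40
```

```text
t: 6.0
eef_pos: [0.5511, 0.2911, 0.0596]
ee_rot: [0.746, 1.569, -2.457]
force: [-0.8, -0.4, 0.9]
width: 0.0185
t: 6.4
eef_pos: [0.5518, 0.2917, 0.0613]
ee_rot: [-2.352, 1.569, 0.728]
force: [0.2, -1.4, 2.5]
width: 0.01
```

```bash
python3 -m handwheel '{"gripper":[-1,-1,-1,-1,-1,-1,-1,-1,-1,-1,-1,-1,-1],"travel":[[-0.01,0.0006,0],[-0.03,0.0019,0],[-0.055,0.0035,0],[-0.08,0.005,0],[-0.105,0.0066,0],[-0.13,0.008,0],[-0.155,0.0098,0],[-0.18,0.0113,0],[-0.205,0.0129,0],[-0.23,0.0145,0],[-0.25,0.0158,0],[-0.265,0.0167,0],[-0.27,0.017,0]],"spin":[0,0,0,0,0,0,0,0,0,0,0,0,0]}'
```

```text
t: 7.7
eef_pos: [0.4153, 0.3002, 0.0612]
ee_rot: [-2.051, 1.569, 1.03]
force: [1.2, -1.0, 5.1]
width: 0.0096
```

Pulled 136 mm with no stop yet; small steps now.

```bash
python3 -m handwheel '{"gripper":[-1,-1,-1],"travel":[[-0.01,0.0006,0],[-0.018,0.0011,0],[-0.02,0.0013,0]],"spin":[0,0,0]}'
python3 -m handwheel '{"gripper":[-1,-1],"travel":[[-0.006,0.0004,0],[-0.01,0.0006,0]],"spin":[0,0]}'
```

```text
t: 8.0
eef_pos: [0.4073, 0.3008, 0.0613]
ee_rot: [-2.734, 1.567, 0.348]
force: [18.9, -4.8, -3.5]
width: 0.0099
t: 8.2
eef_pos: [0.4067, 0.3011, 0.0614]
ee_rot: [-2.942, 1.562, 0.141]
force: [59.7, -17.8, -27.0]
width: 0.0097
```

At the stop (force climbing). I'll relax the pull, open slightly (not enough to push the face), and rise.

```bash
python3 -m handwheel '{"gripper":[-1,-1],"travel":[[0.01,-0.0006,0],[0.01,-0.0006,0]],"spin":[0,0]}'
python3 -m handwheel '{"gripper":[-0.6,-0.6,-0.6],"travel":[[0,0,0],[0,0,0],[0,0,0]],"spin":[0,0,0]}'
python3 -m handwheel '{"gripper":[-0.6,-0.6,-0.6,-0.6,-0.6,-0.6,-0.6],"travel":[[0,0,0.03],[0,0,0.08],[0,0,0.16],[0,0,0.24],[0,0,0.3],[0,0,0.34],[0,0,0.34]],"spin":[0,0,0,0,0,0,0]}'
python3 - <<'E'
from h import *
f=grab('wrist','w2.png');g=grab('top','t2.png')
for n in ('wrist','top'):
  for l in ('lever','balance','cabinet_drawer0_handle'):
    print(n,l,spotter.tip_of(n,l),spotter.spot_in(n,l))
cv2.imwrite('pics/t2c.png',cv2.resize(g['pixels'][100:230,80:230],None,fx=4,fy=4,interpolation=cv2.INTER_CUBIC))
E
```

```text
t: 8.4
eef_pos: [0.4074, 0.3007, 0.0613]
ee_rot: [-2.503, 1.568, 0.577]
force: [10.0, -3.1, 1.6]
width: 0.0099
t: 8.7
eef_pos: [0.4055, 0.3, 0.0603]
ee_rot: [0.668, 1.57, -2.535]
force: [0.6, 0.7, 0.9]
width: 0.0174
t: 9.4
eef_pos: [0.4068, 0.3015, 0.2335]
ee_rot: [-2.124, 1.566, 0.956]
force: [0.1, -0.5, -0.8]
width: 0.0177
wrist lever [{'at': [125.7, 77.2], 'conf': 0.67}] [{'rect': [82.6, 39.7, 149.5, 214.0], 'conf': 0.56}]
wrist balance [{'at': [121.3, 131.5], 'conf': 0.91}] [{'rect': [80.8, 42.9, 149.5, 212.1], 'conf': 0.79}]
wrist cabinet_drawer0_handle [{'at': [251.3, 169.6], 'conf': 0.71}] [{'rect': [3.5, 0.5, 259.6, 307.7], 'conf': 0.76}]
top lever [{'at': [173.1, 185.7], 'conf': 0.53}] [{'rect': [125.2, 181.0, 175.8, 195.0], 'conf': 0.65}]
top balance [{'at': [157.1, 187.2], 'conf': 0.55}, {'at': [154.5, 149.6], 'conf': 0.47}] [{'rect': [128.1, 184.2, 175.1, 190.6], 'conf': 0.68}]
top cabinet_drawer0_handle [{'at': [147.7, 216.2], 'conf': 0.84}] [{'rect': [112.7, 166.1, 184.9, 219.4], 'conf': 0.58}]
```

View pics/w2.png

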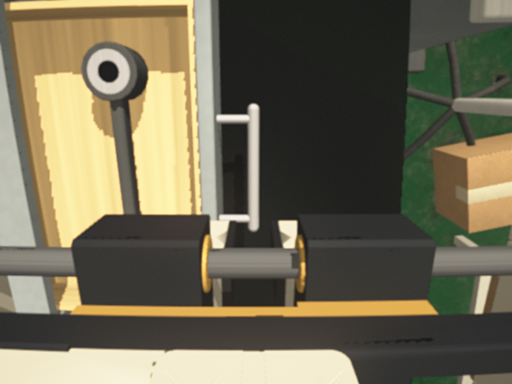

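View pics/t2c.png

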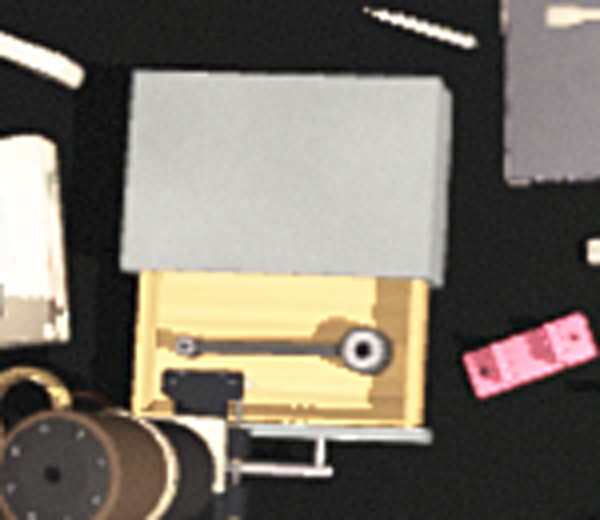

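Run:
```python
from h import *
f=grab('wrist');g=grab('top')
hubw=at_z(f,(107,71),.058)
t=lambda u,v,z:at_z(g,(80+(u+.5)/4-.5,100+(v+.5)/4-.5),z)
hub,eye=t(363,349,.058),t(186,346,.058)
print('hub w',hubw,'hub t',hub,'eye t',eye,np.linalg.norm(hub-eye))
d=eye-hub;print(np.degrees(np.arctan2(d[1],d[0])))
u=d/np.linalg.norm(d);print('bal t',hub+.057*u,'bal w',hubw+.057*u)
print('net',at_z(f,(121.3,131.5),.04),at_z(g,(157.1,187.2),.04))
# bar axis from wrist, top edge z .05
for p in [(118,110),(129,210)]: print(at_z(f,p,.05))
a=at_z(f,(118,110),.05)-at_z(f,(129,210),.05);print(np.degrees(np.arctan2(-a[1],-a[0])))
for p in [(107,71)]: print(proj(g,at_z(f,p,.058)))
```

```text
hub w [0.53341841 0.19619619 0.058     ] hub t [0.53691073 0.19647218 0.058     ] eye t [0.54604215 0.39439962 0.058     ] 0.19813796864858033
87.35852092902051
bal t [0.53953764 0.25341162 0.058     ] bal w [0.53604532 0.25313562 0.058     ]
net [0.53611499 0.25302715 0.04      ] [0.53857304 0.25995718 0.04      ]
[0.53197479 0.2317031  0.05      ]
[0.53738654 0.33311204 0.05      ]
86.94527325494514
[170.44894791 187.66676041]
```

```bash
python3 -m handwheel '{"gripper":[0,0,0,0,0,0],"travel":[[0.1,-0.04,0],[0.2,-0.08,0],[0.26,-0.097,-0.05],[0.26,-0.097,-0.12],[0.26,-0.097,-0.12],[0.26,-0.097,-0.12]],"spin":[0.015,0.015,0.015,0.015,0.015,0.015]}'
python3 - <<'E'
from h import *
from scipy.spatial.transform import Rotation as R
f=grab('wrist','w3.png')
s=arm.get_state();print(s['t'],s['eef_pos']);M=R.from_euler('xyz',s['ee_rot']).as_matrix();print(M.round(4))
for l in ('lever','balance'): 
    r=spotter.tip_of('wrist',l);print(l,r,[at_z(f,q['at'],.04 if l=='balance' else .022) for q in r])
E
```

```text
t: 10.8
eef_pos: [0.5362, 0.2517, 0.1707]
ee_rot: [1.063, 1.569, -2.129]
force: [1.2, -0.0, 0.4]
width: 0.0438
10.85 [0.5366788  0.25243728 0.1719888 ]
[[ 1.100e-03 -4.910e-02 -9.988e-01]
 [ 2.000e-04 -9.988e-01  4.910e-02]
 [-1.000e+00 -2.000e-04 -1.100e-03]]
lever [{'at': [251.6, 119.9], 'conf': 0.75}] [array([0.53438912, 0.19870039, 0.022     ])]
balance [{'at': [251.8, 189.5], 'conf': 0.67}] [array([0.5371254 , 0.25612773, 0.04      ])]
```

View pics/w3.png

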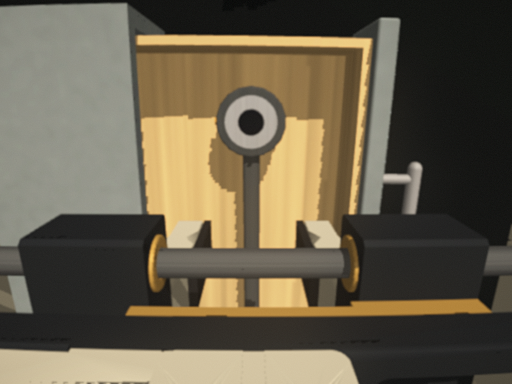

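Run:
```python
from h import *
f=grab('wrist')
h=at_z(f,(251,121.5),.058);a=at_z(f,(251.5,160),.05);b=at_z(f,(251,290),.05);print(h,a,b)
d=b-a;t=np.arctan2(d[1],d[0]);print(np.degrees(t));print('bal',h[:2]+.057*np.array([np.cos(t),np.sin(t)]))
l=at_z(f,(218,121),.058);r=at_z(f,(285,121),.058);print('hub dia',np.linalg.norm(l-r))
```

```text
[0.53574408 0.19956892 0.058     ] [0.5369908  0.23089507 0.05      ] [0.5435065  0.35094212 0.05      ]
86.89324657038112
bal [0.53883328 0.25648515]
hub dia 0.051174365762812084
```

```bash
python3 -m handwheel '{"gripper":[0,0,0,0,0,0,0],"travel":[[0.001,0.006,-0.06],[0.001,0.006,-0.13],[0.001,0.006,-0.18],[0.001,0.006,-0.215],[0.001,0.006,-0.235],[0.001,0.006,-0.245],[0.001,0.006,-0.245]],"spin":[0,0,0,0,0,0,0]}'
python3 - <<'E'
from h import *
f=grab('wrist','w4.png');s=arm.get_state();print(s['eef_pos'],s['force'])
E
```

```text
t: 11.7
eef_pos: [0.5371, 0.2554, 0.0486]
ee_rot: [-2.446, 1.57, 0.646]
force: [-0.3, 0.2, 0.2]
width: 0.0441
[0.5373555  0.25550536 0.0490007 ] [-0.16100904  0.02979178  0.19484804]
```

View pics/w4.png

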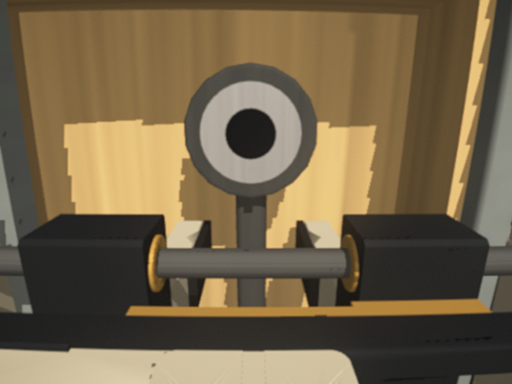

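Run:
```python
from h import *
f=grab('wrist')
h=at_z(f,(250.5,130.5),.058);print(h,np.linalg.norm(at_z(f,(184,130),.058)-at_z(f,(317,130),.058)),h[:2]+.057*np.array([np.cos(np.radians(87)),np.sin(np.radians(87))]))
h=at_z(f,(250.5,132.5),.058);print(h)
print(spotter.tip_of('wrist','balance'))
```

```text
[0.53518623 0.19696963 0.058     ] 0.052343614312449806 [0.53816938 0.25389152]
[0.53522681 0.19775    0.058     ]
[{'at': [249.5, 246.4], 'conf': 0.6}]
```

```bash
python3 -m handwheel '{"gripper":[0,-1,-1,-1,-1,-1,-1,-1],"travel":[[0,-0.002,0],[0,-0.002,0],[0,-0.002,0],[0,-0.002,0],[0,-0.002,0],[0,-0.002,0],[0,-0.002,0],[0,-0.002,0]],"spin":[0,0,0,0,0,0,0,0]}' 55
python3 -m handwheel '{"gripper":[-1,-1,-1,-1,-1],"travel":[[0,0,0.006],[0,0,0.014],[0,0,0.022],[0,0,0.03],[0,0,0.03]],"spin":[0,0,0,0,0]}'
python3 - <<'E'
from h import *
f=grab('wrist','w5.png');g=grab('side','s5.png');s=arm.get_state();print(s['t'],s['eef_pos'],s['force'],s['moment'],s['width'])
cv2.imwrite('pics/s5c.png',cv2.resize(g['pixels'][60:200,80:260],None,fx=4,fy=4,interpolation=cv2.INTER_CUBIC))
E
```

```text
t: 12.65
eef_pos: [0.5371, 0.254, 0.0481]
ee_rot: [-2.736, 1.57, 0.356]
force: [1.4, -0.2, 0.4]
width: 0.0133
t: 13.15
eef_pos: [0.5372, 0.2542, 0.0637]
ee_rot: [-2.347, 1.57, 0.745]
force: [0.3, -1.5, -7.1]
width: 0.0137
13.25 [0.53690485 0.25397119 0.06316905] [ 0.79228564 -0.79193429 -5.74836721] [ 0.07061752 -0.03741834 -0.03859544] 0.013392248208864156
```

View pics/w5.png

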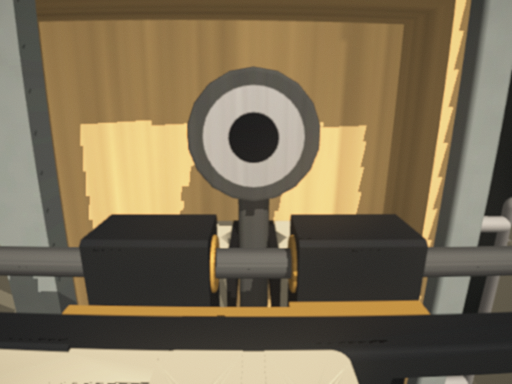

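View pics/s5c.png

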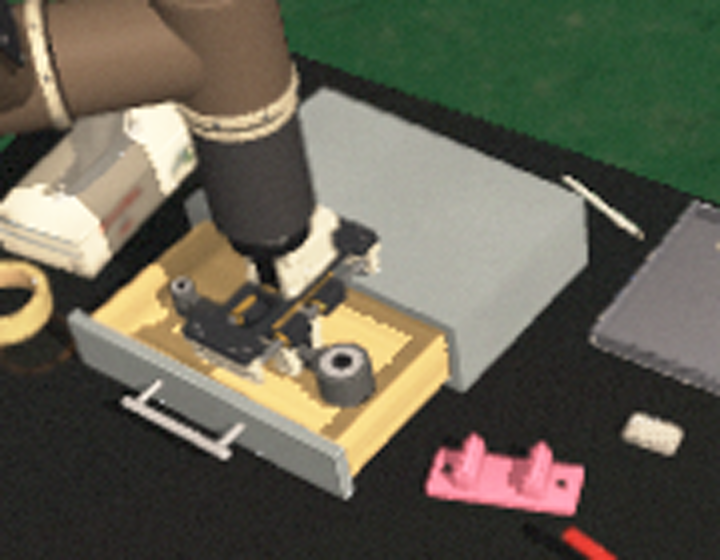

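Lever is lifted and level (hub looks the same size as before, width 13.4 mm, about 6–7 N load). Lifting clear, then carrying across.

```bash
python3 -m handwheel '{"gripper":[-1,-1,-1,-1,-1,-1,-1,-1,-1],"travel":[[0,0,0.02],[0,0,0.05],[0,0,0.09],[0,0,0.13],[0,0,0.17],[0,0,0.21],[0,0,0.24],[0,0,0.26],[0,0,0.26]],"spin":[0,0,0,0,0,0,0,0,0]}'
python3 -m handwheel '{"gripper":[-1,-1,-1,-1,-1,-1,-1,-1,-1,-1,-1,-1,-1,-1,-1,-1,-1,-1],"travel":[[0,-0.02,0],[0,-0.06,0],[0.01,-0.11,0],[0.02,-0.17,0],[0.03,-0.23,0],[0.04,-0.29,0],[0.05,-0.35,0],[0.06,-0.41,0],[0.07,-0.47,0],[0.08,-0.53,0],[0.086,-0.59,0],[0.086,-0.65,0],[0.086,-0.7,0],[0.086,-0.74,0],[0.086,-0.77,0],[0.086,-0.79,0],[0.086,-0.8,0],[0.086,-0.8,0]],"spin":[0,0,0,0.05,0.1,0.15,0.2,0.25,0.3,0.35,0.4,0.4,0.4,0.4,0.4,0.4,0.4,0.4]}'
python3 - <<'E'
from h import *
from scipy.spatial.transform import Rotation as R
f=grab('wrist','w6.png');s=arm.get_state();print(s['t'],s['eef_pos'],s['q'].round(2),s['width']);print(R.from_euler('xyz',s['ee_rot']).as_matrix().round(4))
r=spotter.tip_of('wrist','bend_support');print([(q,at_z(f,q['at'],0)) for q in r])
E
```

```text
t: 14.15
eef_pos: [0.5375, 0.2544, 0.1949]
ee_rot: [-2.411, 1.568, 0.68]
force: [0.9, -0.8, -6.6]
width: 0.0139
t: 15.95
eef_pos: [0.5798, -0.1463, 0.1928]
ee_rot: [-0.408, 1.57, 2.997]
force: [-0.7, 1.1, -6.5]
width: 0.0137
16.0 [ 0.5798877  -0.14585918  0.19290294] [ 0.08  0.27 -0.24 -0.   -1.06  0.18] 0.01333790116295999
[[-2.000e-04  2.609e-01 -9.654e-01]
 [ 2.000e-04 -9.654e-01 -2.609e-01]
 [-1.000e+00 -2.000e-04  2.000e-04]]
[({'at': [261.7, 313.3], 'conf': 0.54}, array([0.52386905, 0.0196897 , 0.        ]))]
```

View pics/w6.png

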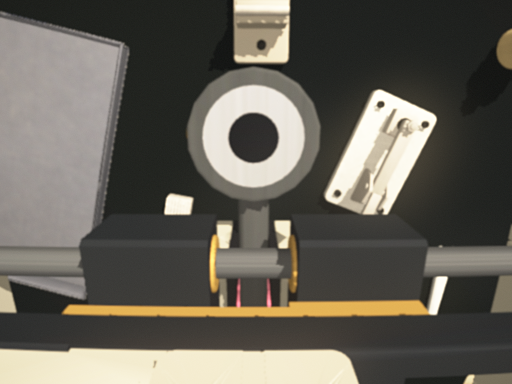

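Run:
```python
from h import *
f=grab('wrist','w7.png')
im=f['pixels'];cv2.imwrite('pics/w7c.png',cv2.resize(im[0:80,210:310],None,fx=7,fy=7,interpolation=cv2.INTER_CUBIC))
l,r=at_z(f,(234,63),.012),at_z(f,(289.5,63),.012);print(l,r,np.linalg.norm(l-r))
d=r-l;print('end dir',np.degrees(np.arctan2(d[1],d[0])))
g=grab('top','t7.png');b=g['pixels']
cv2.imwrite('pics/t7c.png',cv2.resize(b[145:190,255:315],None,fx=10,fy=10,interpolation=cv2.INTER_CUBIC))
m=(l+r)/2
for t in (102,104,105,106): print(t,m[:2]-.07*np.array([np.cos(np.radians(t)),np.sin(np.radians(t))]))
```

```text
[ 0.62329574 -0.24008297  0.012     ] [ 0.57369798 -0.25355086  0.012     ] 0.05139379464090843
end dir -164.80809534834106
102 [ 0.61305068 -0.31528725]
104 [ 0.61543139 -0.31473761]
105 [ 0.61661419 -0.31443172]
106 [ 0.61779148 -0.31410523]
```

View pics/w7c.png

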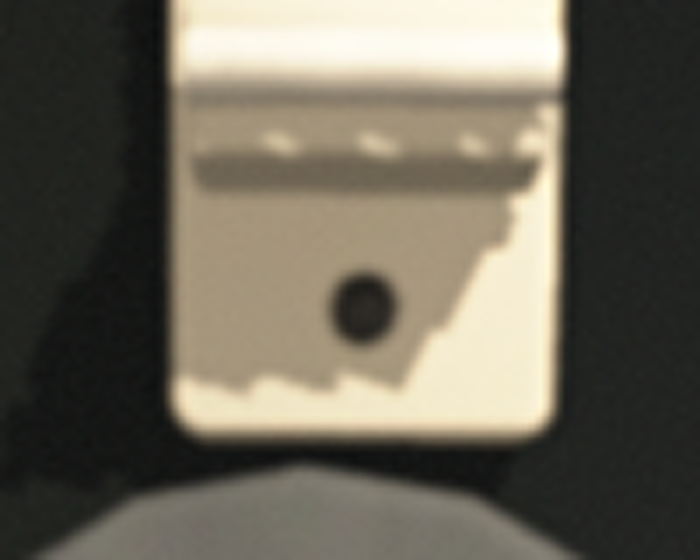

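View pics/t7c.png

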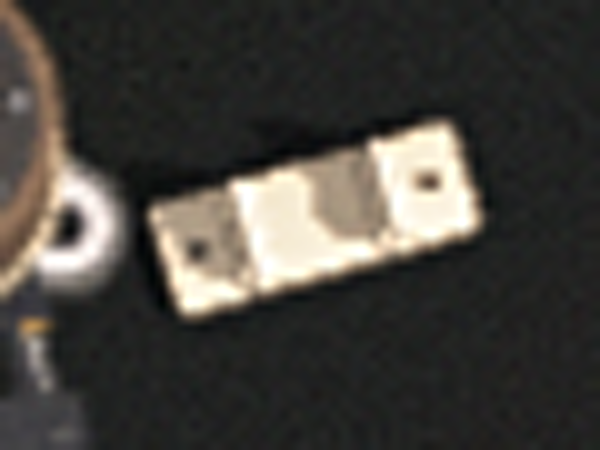

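Run:
```python
from h import *
g=grab('top');f=grab('wrist')
t=lambda u,v,z:at_z(g,(255+(u+.5)/10-.5,145+(v+.5)/10-.5),z)
a,b=t(197,249,.012),t(430,181,.012);print(a,b,(a+b)/2,np.degrees(np.arctan2(*(a-b)[[1,0]])),np.linalg.norm(a-b))
q=[t(*p,.012) for p in [(148,208),(455,118),(485,220),(183,322)]];print(sum(q)/4,np.linalg.norm(q[0]-q[1]),[np.degrees(np.arctan2(*v[[1,0]])) for v in (q[0]-q[1],q[3]-q[2])])
print('wrist hole',at_z(f,(210+364/7,307/7),.012))
print(arm.get_state()['t'],arm.get_state()['eef_pos'])
```

```text
[ 0.60524505 -0.26345767  0.012     ] [ 0.63305586 -0.36944686  0.012     ] [ 0.61915046 -0.31645226  0.012     ] 104.70256211751929 0.10957713785883971
[ 0.61823834 -0.31838587  0.012     ] 0.1445904588281213 [np.float64(104.7990943161279), np.float64(107.06499659072986)]
wrist hole [ 0.6029395  -0.26275222  0.012     ]
16.25 [ 0.58005055 -0.14539031  0.19311157]
```

```bash
python3 -m handwheel '{"gripper":[-1,-1,-1,-1,-1,-1,-1,-1,-1,-1,-1,-1,-1,-1,-1],"travel":[[0.008,-0.03,0],[0.02,-0.08,0],[0.034,-0.14,0],[0.048,-0.2,0],[0.06,-0.26,0],[0.07,-0.31,0],[0.075,-0.33,0],[0.076,-0.34,-0.02],[0.076,-0.34,-0.05],[0.076,-0.34,-0.09],[0.076,-0.34,-0.12],[0.076,-0.34,-0.145],[0.076,-0.34,-0.16],[0.076,-0.34,-0.168],[0.076,-0.34,-0.168]],"spin":[0,0,0,0,0,0,0,0,0,0,0,0,0,0,0]}'
python3 - <<'E'
from h import *
from scipy.spatial.transform import Rotation as R
f=grab('wrist','w8.png');g=grab('top','t8.png');k=grab('side','s8.png');s=arm.get_state();print(s['t'],s['eef_pos'],s['width'],s['force'],R.from_euler('xyz',s['ee_rot']).as_matrix()[:,2])
a=cv2.resize(g['pixels'][130:210,240:340],None,fx=4,fy=4,interpolation=cv2.INTER_CUBIC)
b=cv2.resize(k['pixels'][140:240,240:340],None,fx=4,fy=4,interpolation=cv2.INTER_CUBIC)
cv2.imwrite('pics/c8.png',np.hstack([np.vstack([a,np.zeros((80,400,3),np.uint8)]),b]))
E
```

```text
t: 17.75
eef_pos: [0.618, -0.3159, 0.1088]
ee_rot: [-0.335, 1.57, 3.071]
force: [-0.4, 0.9, -6.8]
width: 0.014
17.9 [ 0.61847874 -0.3162228   0.10995799] 0.013607463550554314 [ 0.04754233  0.13031437 -6.74025567] [-0.96528535 -0.26119497 -0.00117443]
```

View pics/c8.png

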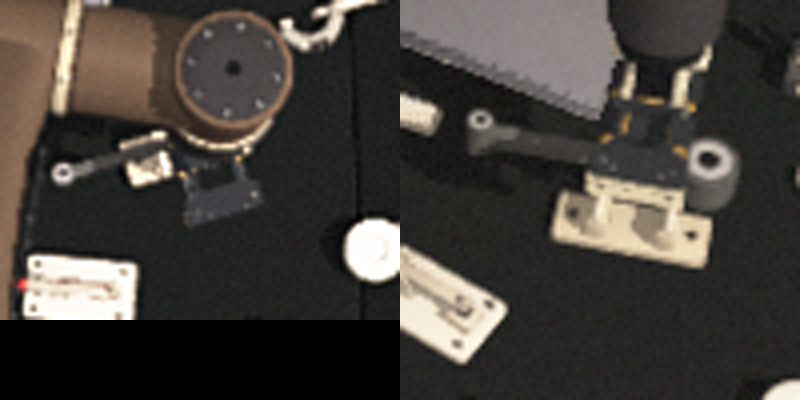

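View pics/w8.png

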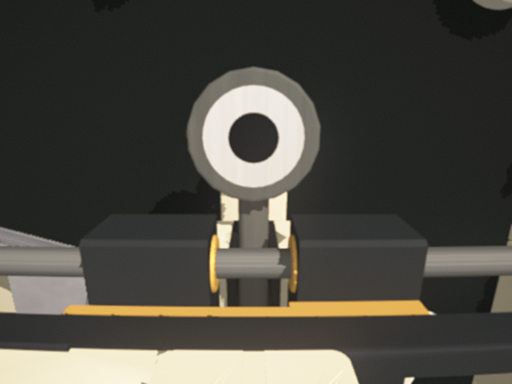

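Run:
```python
from h import *
f=grab('wrist');g=grab('top');k=grab('side')
et=(240+62.5/4-.5,130+173.5/4-.5); es=(240+79.5/4-.5,140+119/4-.5); hs=(240+313/4-.5,140+159/4-.5)
def tri(r):
    A=np.zeros((3,3));b=np.zeros(3);P=[]
    for e,d in r:
        d=d/np.linalg.norm(d);m=np.eye(3)-np.outer(d,d);A+=m;b+=m@e
    x=np.linalg.solve(A,b);return x,[np.linalg.norm((np.eye(3)-np.outer(d,d)/(d@d))@(x-e)) for e,d in r]
E=tri([ray(g,et),ray(k,es)]);H=tri([ray(f,(253.5,135.5)),ray(k,hs)]);print('eye top',E,'hub top',H)
for z in (.114,.119,.124): print(z,at_z(f,(253.5,135.5),z),at_z(k,hs,z),'eye',at_z(g,et,z),at_z(k,es,z))
d=E[0]-H[0];print(np.linalg.norm(d),np.degrees(np.arctan2(d[1],d[0])),np.degrees(np.arcsin(d[2]/np.linalg.norm(d))))
print('bal',H[0]+d/np.linalg.norm(d)*.057)
print(arm.get_state()['t'])
```

```text
eye top (array([ 0.58062205, -0.17667849,  0.12059932]), [np.float64(0.000545747172794373), np.float64(0.0005457471727943521)]) hub top (array([ 0.63291727, -0.37233113,  0.12308913]), [np.float64(0.0010292507628799246), np.float64(0.0010292507628800248)])
0.114 [ 0.63253596 -0.37034753  0.114     ] [ 0.64048209 -0.37154797  0.114     ] eye [ 0.58158164 -0.17714962  0.114     ] [ 0.58548761 -0.17372191  0.114     ]
0.119 [ 0.6326818  -0.37087285  0.119     ] [ 0.63633249 -0.37255045  0.119     ] eye [ 0.5810578  -0.17715339  0.119     ] [ 0.58158395 -0.17560909  0.119     ]
0.124 [ 0.63282764 -0.37139817  0.124     ] [ 0.63218289 -0.37355292  0.124     ] eye [ 0.58053396 -0.17715716  0.124     ] [ 0.57768029 -0.17749626  0.124     ]
0.20253627709266078 104.96454417950686 -0.7043638296277769
bal [ 0.61819977 -0.3172684   0.12238842]
18.05
```

Lever level within about 1°, direction 105.0°, balance at (0.618, −0.317) against support middle (0.618, −0.316), underside about 84 mm. I'll let it settle and check the rest of the scene.

```bash
python3 -m handwheel '{"gripper":[-1,-1,-1,-1,-1],"travel":[[0,0,0],[0,0,0],[0,0,0],[0,0,0],[0,0,0]],"spin":[0,0,0,0,0]}'
python3 - <<'E'
from h import *
k=grab('side','s9.png');g=grab('top');s=arm.get_state();print(s['t'],abs(s['qd']).max(),s['eef_pos'])
r=spotter.tip_of('top','cabinet_drawer0_handle');print([(q['conf'],at_z(g,q['at'],.052)) for q in r])
E
```

```text
t: 18.55
eef_pos: [0.618, -0.316, 0.109]
ee_rot: [1.473, 1.571, -1.405]
force: [0.4, 0.0, -6.6]
width: 0.0139
18.65 0.0018977828971324185 [ 0.61794133 -0.31603411  0.10903496]
[(0.72, array([0.42305581, 0.30682866, 0.052     ]))]
```

View pics/s9.png

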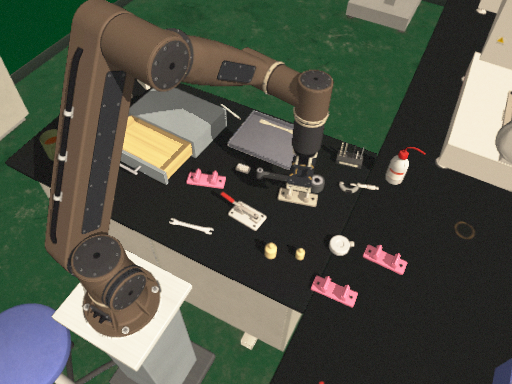

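Run:
```python
from h import *
g=grab('top','t9.png');cv2.imwrite('pics/t9c.png',cv2.resize(g['pixels'][110:230,100:200],None,fx=5,fy=5,interpolation=cv2.INTER_CUBIC))
print(proj(g,(.407,.301,.052)))
b=g['pixels'][195:235,149].max(1);print(list(enumerate(b,195)))
```

```text
[147.65710092 217.11954662]
[(195, np.uint8(254)), (196, np.uint8(255)), (197, np.uint8(253)), (198, np.uint8(251)), (199, np.uint8(254)), (200, np.uint8(255)), (201, np.uint8(211)), (202, np.uint8(175)), (203, np.uint8(196)), (204, np.uint8(248)), (205, np.uint8(164)), (206, np.uint8(209)), (207, np.uint8(212)), (208, np.uint8(220)), (209, np.uint8(81)), (210, np.uint8(16)), (211, np.uint8(21)), (212, np.uint8(23)), (213, np.uint8(20)), (214, np.uint8(21)), (215, np.uint8(62)), (216, np.uint8(175)), (217, np.uint8(252)), (218, np.uint8(177)), (219, np.uint8(37)), (220, np.uint8(26)), (221, np.uint8(33)), (222, np.uint8(35)), (223, np.uint8(35)), (224, np.uint8(35)), (225, np.uint8(35)), (226, np.uint8(29)), (227, np.uint8(35)), (228, np.uint8(27)), (229, np.uint8(36)), (230, np.uint8(31)), (231, np.uint8(39)), (232, np.uint8(45)), (233, np.uint8(63)), (234, np.uint8(77))]
```

View pics/t9c.png

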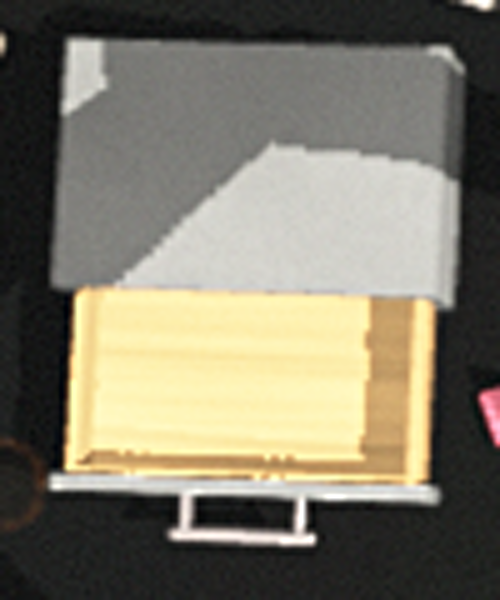

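The handle bar is at row 217.0 against 217.1 predicted for the stop position, so the drawer is still fully open. Handing in.

```bash
python3 -c "
from station import arm
print(arm.job_done(), arm.get_state()['t'])"
```

```text
the job is handed in; nothing more can be done
the job is handed in; nothing more can be done
```

I pulled the drawer out to its stop, where the force rose sharply, and let go of the handle without pushing it back. I then gripped the lever at its balance point, lifted it level and carried it over the plain metal bend support. The three pink look-alikes were left alone. I handed the job in at about 19 s of the 48 s allowed, with the lever still held there.

Last checks before handing in:
- **Position:** the lever's balance point was at about (0.618, −0.317), against a support middle of about (0.618, −0.316). It pointed at 105.0°, and the support at about 105°.
- **Height and level:** tilt was under 1°. Its underside was about 40–42 mm above the rollers, touching nothing, with a steady load of about 6.6 N.
- **Stillness:** the largest joint speed was about 0.002 rad/s, which is essentially still.
- **Drawer:** the handle showed at row 217.0 in the top view, against 217.1 expected at the stop.
- **Other objects:** they looked undisturbed in the side view. I did not measure each one.

Two readings disagreed:
- **Handle:** the network's top-view handle point was about 16 mm off in x. It had been off by about 20 mm at the start too, so I went by the image measurement instead.
- **Support middle:** the separate estimates differed by 2–4 mm, and I used a value between them.

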